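Level the ratchet stands and lay the paddle blank across them

ROBOT

A 7-joint arm with a two-finger parallel gripper is mounted at the origin on the work surface. World frame = base frame: x ahead of the robot, y to its left, z up, the work surface at z = 0. Lengths are in m, angles in rad, forces in N, time in s.
With the tool pointing down it reaches from about 0.425 to 0.95 m from the base axis. Payload 4.7 kg.
Tool frame: the origin (TCP) lies midway between the tips of the shut fingers; the grasp point (between the pads) lies 19 mm behind it; z points along the fingers, y is the line along which they close (so a half turn about z gives the same grasp; the last joint's range is limited). The gripper opens to 85 mm and grips with 20 to 120 N. Pads are 22 mm wide; open, the fingers measure 114 mm over their backs; the gripper's body (76 mm by 85 mm) begins 54 mm behind the grasp point. The pads swing forward as they close: fully open they stand 13 mm farther back than shut.
Start: joints at [1.162, 0.469, -0.049, 1.532, 0.024, 1.141, -0.082], TCP at [0.25, -0.627, 0.231] pointing down, gripper open.
Joint ranges: [-2.59, 2.59], [-0.33, 1.99], [-1.39, 1.29], [0.1, 2.45], [-1.04, 4.18], [0.21, 1.99], [-2.66, 2.66]. Speed limits (rad/s): [2.57, 2.57, 3.14, 3.14, 3.14, 3.14, 3.14].

INTERFACE

Orientations are given as a unit quaternion [w, x, y, z].
In Python, from rig import env gives the robot as it stands. The module is installed in compiled form; this text tells all that it offers.
- The arm moves only by the tool move_arm, never from a script. Its argument "rows" is a list that holds one entry, the list of rows, each a list of 7 numbers: the closure, from 0 (fully open) to 1 (shut), then the shift along the world's x, y, z in units of 60 mm (1.0 is 60 mm), then the turn, a rotation vector about the world's x, y, z in units of 6 degrees (1.0 is 6 degrees). In form: [[[grip, tx, ty, tz, rx, ry, rz], ...]]. A call has exactly 5 rows; each row shifts and turns the commanded pose from where the row before left it; what a row does not reach is not made up. A row lasts 1/8 s, in which the tool goes at most 62.5 mm and 10.7 degrees, less where a joint would pass 70% of its speed; a pose out of reach is approached as far as the arm can. A call is refused whole if a number of a shift passes 1 or a number of a turn 1, either way. A call with a gripper value outside its range is refused whole. The fingers move at their own pace and stop on an object; "force" is the grip in N (left out, the last holds). Time passes only in rows, so rows that do not move let the fingers close, or fill a call up. It gives the time, the measured TCP pose, the force, the opening and the grip force at its end, in the units of the state.
- env.observe(): the state, without advancing time (a new reading comes with each control period).
- env.camera(name): name is "side" or "top" or "wrist"; returns a dict with "pixels" (384x512x3 uint8, red, green, blue), "range_z" (384x512 float32, m along the optical axis (not along the pixel's ray), 0 where there is no reading), "intrinsics" (3x3 intrinsics, pixels), "world_to_cam" (4x4, takes a point from world to camera coordinates). Camera axes: x right, y up, looking along -z (the intrinsics and any distortion apply to the point x, -y, -z); pixel columns grow to the right and rows downward; lengths in m; the calibration is good to about 2 mm. The wrist camera is an equidistant fisheye: a pixel r from the principal point sees the ray r / f radians off the axis. A picture is of the moment at which its call begins.
- env.close_job(): hands the job in; it is judged then, once.
The state is a dict: "t": time; "q": joint angles; "joint_velocities": joint speeds; "tau": joint torques, N m; "tool_pos": TCP position; "eef_rot": TCP orientation; "force": force on the tool from outside, world axes, zero at the start; "moment": the same for the moment, N m; "grip_width": finger opening in m; "finger_force": force on a finger pad.
Only numpy, scipy, OpenCV 4.12 (cv2) and the standard library are available. Lean on these libraries where they do the work, as an engineer would, in place of code of your own. Each camera call takes 0.05 s, during which the arm holds its last target. There are 200 camera calls.

TASK

The paddle blank has to lie level across the two ratchet stands so that it can be carved. Raise the head of the lower stand until its pawl holds it by itself at the same height as the other stand's head, leaving the other stand at its setting; then lay the blank gently across both heads and let go, without disturbing the other things on the bench.

Things in the scene. Friction and masses are not known exactly. Their poses are not given: they have to be found in the camera images.
- low_stand: The stand with the LOWER head: a grey steel ratchet stand screwed to the bench: base 120 (x) x 110 mm, open channel column with a collar at 120 mm, toothed post rising out of it with a T head, pawl and lever on its +x side. Origin: centre of the base's underside on the bench; its x axis points out along the pawl lever.
- set_stand: The stand already at its setting, with the HIGHER head; a twin of the other: a grey steel ratchet stand screwed to the bench: base 120 (x) x 110 mm, open channel column with a collar at 120 mm, toothed post rising out of it with a T head, pawl and lever on its +x side. Origin: centre of the base's underside on the bench; its x axis points out along the pawl lever.
- low_post (a joint): Height in m of the low stand's post above its lowest place; a notch every 11 mm (0, 0.011 ... 0.088; stop 0.098), at rest now on 0.022, 0.033 or 0.044. 0.5 to 0.85 kg; slides down when let go until the sprung pawl stops it. The pawl clicks in within 1 mm above each notch: raise it 3 to 8 mm past the wanted notch, let it down, open. Lifting takes up to 15 N, so the grip may give 2 to 4 mm
- set_post (a joint): Height in m of the set stand's post, same scale: at rest on 0.066 or 0.077, two to five notches above the low one
- low_head (a point): Centre of the top face of the low stand's T head: a wooden block 90 mm along its x, 44 mm wide along its y, 18 mm thick on a 34 mm wide, 6 mm thick steel channel, on a 22 mm square post. Pinch it across the 44 mm from above. Axes as its stand, z up; a blank resting on the head has its underside at this height. Height 0.159 m + low_post
- set_head (a point): Centre of the top face of the set stand's T head: a wooden block 90 mm along its x, 44 mm wide along its y, 18 mm thick on a 34 mm wide, 6 mm thick steel channel, on a 22 mm square post. Pinch it across the 44 mm from above. Axes as its stand, z up; a blank resting on the head has its underside at this height. Height 0.159 m + set_post
- low_lever (a point): Top of the thumb plate (22 x 30 mm) at the end of the low stand's pawl lever, 101 mm from the post axis, about 55 mm above the bench. Pressing it down 12 mm or more against a light spring (about 3 N) frees the pawl and the post slides to the bottom: only for lowering a post raised too far
- paddle: Rough paddle blank of pale wood lying on the bench, 22 mm thick, 383 mm long, 0.2 to 0.31 kg. x runs along it to the blade: shaft 32 mm wide from x = -235 to -10 mm, shoulders, blade 74 mm wide from x = +30 to +120, round end at +148. Origin: underside, on the centre line, 8 mm from the centre of mass (which is at x = -8). Grasp across the shaft at about x = -22 mm. z up
- sanding_block: Cork sanding block 105 x 60 x 30 mm, loose; leave alone. Origin: centre of underside
- gouge: Carving gouge 252 mm long, lying, wooden handle; loose, leave alone. Origin: on the bench where handle (to -x) meets blade (to +x)
- mallet: Round wooden carver's mallet standing on its head, handle up, 92 mm across, 255 mm tall; loose, leave alone. Origin: centre of underside
- glue: White glue bottle 60 mm across, 170 mm tall; loose, leave alone. Origin: centre of underside
- handscrew: Wooden handscrew clamp, two jaws 200 mm long (x) with two screws, about 315 mm over its handles (y), 36 mm high; loose, leave alone. Origin: centre of underside
- tape: Roll of paper tape 96 mm across, 25 mm high, lying flat; loose, leave alone. Origin: centre of underside
- cup: White cup 80 mm across, 105 mm tall; loose, leave alone. Origin: centre of underside
There are look-alikes about, which are no part of the job. Leave any pink or purple look-alike of the set_stand alone.

How it is judged:
By the outcome, as a careful person would: the job done as asked, in the order asked, and still so for the second after the job is handed in, with the robot touching nothing.
It also fails if it takes over 58 s, if anything falls off the work surface, if the arm or the gripper's body presses on something with over 40 N, if the wrist force passes 120 N, or if a joint passes its speed limit or range.

## Working session

There is one attempt and no reset: what is moved stays moved. The work goes in short steps, Python scripts to look and compute and a tool call to move; the robot and the scene stay as the last step left them, time stands still between calls to the robot, and variables do not carry over. Pictures are saved under pics/ and viewed, at most 10 in all, crops included, and the job is handed in when it is done.

Besides the shell and the picture viewer there is one more tool, called after "Request:" in YAML: its name, and indented under it one key for each argument. move_arm: Moves the arm, as the interface text tells. Its arguments: {"type":"object","properties":{"rows":{"type":"array"},"force":{"type":"number"}},"required":["rows"]}

```bash
mkdir -p pics; cat > h.py <<'E'
import numpy as np, cv2
from rig import env
def cap(n):
    c=env.camera(n); np.savez(f'{n}.npz',**c); return c
def cloud(c):
    d=c["range_z"];K=c["intrinsics"];v,u=np.mgrid[:384,:512]
    X=(u-K[0,2])/K[0,0]*d;Y=(v-K[1,2])/K[1,1]*d
    P=np.stack([X,-Y,-d,np.ones_like(d)],-1)
    return (P@np.linalg.inv(c["world_to_cam"]).T)[...,:3]
E
python3 - <<'E'
from h import *
for n in("top","side"):
    c=cap(n); cv2.imwrite(f'pics/{n}0.png',cv2.resize(c["pixels"][...,::-1],(800,600)))
    print(n,c["intrinsics"],np.linalg.inv(c["world_to_cam"])[:3].round(3), (c["range_z"]>0).mean())
print(env.observe())
E
```

```text
top [[472.41790973   0.         260.17213736]
 [  0.         472.41790973 186.94712612]
 [  0.           0.           1.        ]] [[ 0.003  0.997 -0.083  0.396]
 [-1.     0.003 -0.003  0.018]
 [-0.003  0.083  0.997  1.724]] 0.9962921142578125
side [[352.82259676   0.         251.43578175]
 [  0.         352.82259676 194.87250452]
 [  0.           0.           1.        ]] [[-0.727  0.468 -0.503 -0.044]
 [-0.687 -0.5    0.527  0.65 ]
 [-0.005  0.729  0.685  0.93 ]] 0.9962514241536459
{'t': 0.1, 'q': array([ 1.16208043,  0.46938602, -0.04861815,  1.53357183,  0.02412587,
        1.1410202 , -0.08228858]), 'joint_velocities': array([ 8.03306492e-04, -1.87571711e-03,  5.54101253e-04, -2.78110765e-03,
        1.50341775e-03,  2.99258890e-05,  1.64811536e-03]), 'tau': array([ 8.75283731e-04, -5.11518288e+01, -4.67074185e-02, -2.38390338e+01,
        1.08940320e-02,  4.40736054e-03, -3.13714077e-05]), 'tool_pos': array([ 0.25007811, -0.62639483,  0.23035056]), 'eef_rot': array([-8.75170648e-04,  9.82014433e-01,  1.88803719e-01, -2.07134943e-04]), 'force': array([-0.74620439, -0.94404143,  0.1501326 ]), 'moment': array([-0.00206653,  0.03518894, -0.00892688]), 'finger_force': 0.0, 'grip_width': 0.08519724460852321}
```

View pics/top0.png

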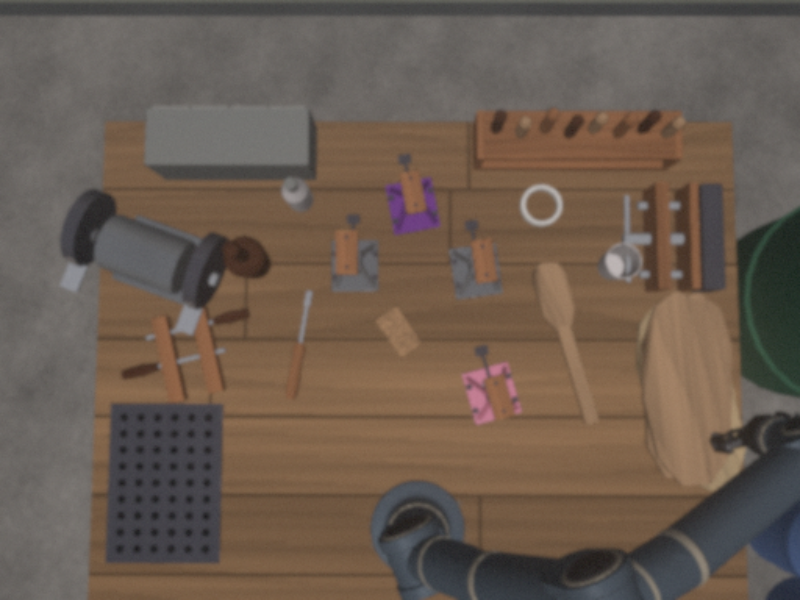

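View pics/side0.png

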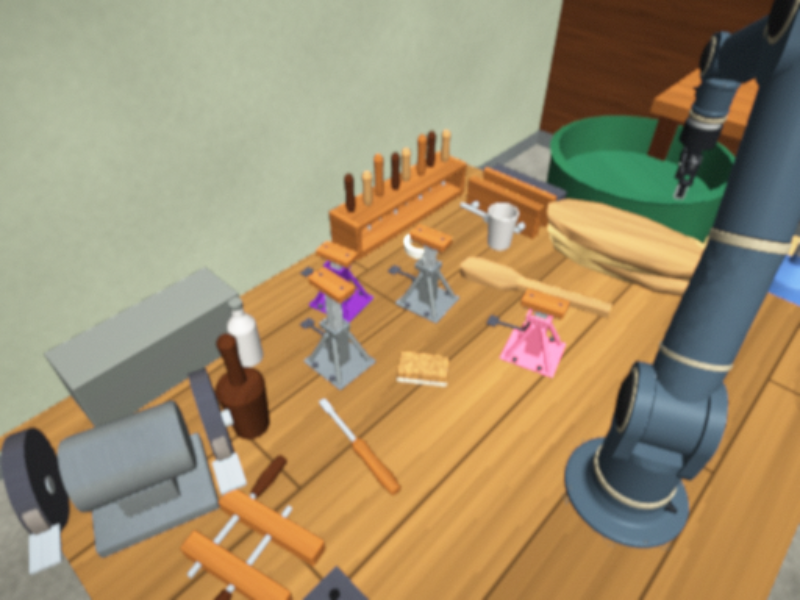

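The top view shows grey stands at (355,260) and (478,262), with purple and pink look-alikes, and the paddle from (548,265) to (592,420). In the side view the left grey head (332,284) looks higher than the right one (431,238).

```bash
cat > m.py <<'E'
from h import *
c=dict(np.load('top.npz'));P=cloud(c);s=.64
def rect(m):
    k=P[m][:,:2]; r=cv2.minAreaRect((k*1000).astype(np.float32)); return r
def headbox(u,v,w=30):
    m=np.zeros((384,512),bool);m[int(v*s)-w:int(v*s)+w,int(u*s)-w:int(u*s)+w]=1
    return m
hsv=cv2.cvtColor(c["pixels"],cv2.COLOR_RGB2HSV)
for n,u,v in(("L",348,250),("R",484,260)):
    b=headbox(u,v,24)&(P[...,2]>.15)&(P[...,2]<.3)
    z=P[b][:,2];zt=np.median(z);b&=abs(P[...,2]-zt)<.012
    print(n,b.sum(),"z",zt.round(4),z.max().round(4),np.percentile(z,[10,90]).round(4),"mean",P[b].mean(0).round(4),rect(b))
    # orange mask w/o depth -> ray to plane
    o=headbox(u,v,24)&(hsv[...,1]>130)&(P[...,2]>.12)
    print(' hsvmask',o.sum(),rect(o))
    lv=headbox(u,v,40)&(P[...,2]>.035)&(P[...,2]<.07)&(P[...,0]>P[b].mean(0)[0]+.06)
    print(' lever',lv.sum(),P[lv].mean(0).round(3))
# paddle
b=np.zeros((384,512),bool);b[int(255*s):int(428*s),int(530*s):int(600*s)]=1
b&=(P[...,2]>.013)&(P[...,2]<.04)
n,l,st,_=cv2.connectedComponentsWithStats(b.astype(np.uint8));i=1+st[1:,4].argmax();b=l==i
print("pad",b.sum(),np.median(P[b][:,2]),rect(b))
q=P[b][:,:2];m=q.mean(0);w,V=np.linalg.eigh(np.cov((q-m).T));a=V[:,1];a*=np.sign(a[0])
t=(q-m)@a;o=(q-m)@[-a[1],a[0]]
for x in np.arange(t.min(),t.max(),.025):
    k=(t>=x)&(t<x+.025);print((x-t.max()+.148+.0125).round(3),o[k].mean().round(4),(np.ptp(o[k])).round(3))
print("axis",a,"yaw",np.degrees(np.arctan2(a[1],a[0])),"tip",m+a*t.max(),"tail",m+a*t.min(),"len",np.ptp(t),"org",m+a*(t.max()-.148),m+a*(t.min()+.235))
E
python3 m.py
```

```text
L 394 z 0.2355 0.2455 [0.2306 0.24  ] mean [0.603  0.1457 0.2357] ((602.6093139648438, 145.6819610595703), (89.12308502197266, 42.32865524291992), 0.5591496229171753)
 hsvmask 3 ((610.0845336914062, 145.971435546875), (2.4846200942993164, 56.02556228637695), 62.64696502685547)
 lever 132 [0.718 0.157 0.054]
R 380 z 0.2032 0.2129 [0.1988 0.2079] mean [ 0.5903 -0.1378  0.2033] ((590.9885864257812, -137.945068359375), (90.21549224853516, 44.30070495605469), 8.75058650970459)
 hsvmask 0 ((0.0, 0.0), (0.0, 0.0), 0.0)
 lever 82 [ 0.694 -0.104  0.055]
pad 1373 0.022135731550617654 ((425.5064392089844, -351.06976318359375), (382.6155090332031, 77.15775299072266), 16.82621955871582)
-0.222 -0.0002 0.032
-0.197 0.0003 0.033
-0.172 -0.0005 0.033
-0.147 0.0002 0.032
-0.122 0.0002 0.031
-0.097 -0.0003 0.033
-0.072 0.0007 0.034
-0.047 -0.0 0.033
-0.022 0.0 0.033
0.003 0.0 0.051
0.028 -0.0005 0.073
0.053 0.0002 0.074
0.078 -0.0008 0.075
0.103 0.0011 0.076
0.128 -0.0002 0.076
0.153 -0.0003 0.042
axis [0.96206105 0.27283428] yaw 15.832992780531168 tip [ 0.60890457 -0.29623364] tail [ 0.24066214 -0.40066481] len 0.382764100558572 org [ 0.46651953 -0.33661311] [ 0.46674648 -0.33654875]
```

Set head reads z 0.2355 (setting 0.077) and low head 0.203 (0.044), so the lift is 33 mm. The paddle measures 383 mm long and 22 mm thick, and both heads measure about 90x44 mm, all as given. Next I move above the low head.

Request:
move_arm:
  rows:
    - [[0,0.4,0.6,0.6,0,0,-0.2],[0,0.55,0.75,0.4,0,0,-0.2],[0,0.57,0.8,0.2,0,0,-0.2],[0,0.57,0.8,0.2,0,0,-0.2],[0,0.57,0.8,0.2,0,0,-0.2]]
  force: 80

```text
t: 0.72
tool_pos: [0.4106, -0.4001, 0.3274]
eef_rot: [-0.0, 0.991, 0.137, -0.0]
force: [1.2, -0.0, -0.0]
grip_width: 0.0855
finger_force: 0.0
```

Request:
move_arm:
  rows:
    - [[0,0.6,0.85,0,0,0,-0.25],[0,0.6,0.85,0,0,0,-0.25],[0,0.6,0.85,0,0,0,-0.25],[0,0.6,0.85,0,0,0,-0.25],[0,0.6,0.85,0,0,0,-0.2]]

```text
t: 1.35
tool_pos: [0.5905, -0.1453, 0.327]
eef_rot: [0.0, 0.997, 0.074, -0.0]
force: [1.4, 0.3, -0.5]
grip_width: 0.0853
finger_force: 0.0
```

```bash
python3 - <<'E'
from h import *
c=cap("wrist"); cv2.imwrite('pics/w0.png',c["pixels"][...,::-1])
o=env.observe();print(o['tool_pos'],o['eef_rot'],o['q'])
K=c["intrinsics"];d=c["range_z"];print(K[0,0],K[:2,2])
# fisheye backprojection; range_z along axis
v,u=np.mgrid[:384,:512];x=u-K[0,2];y=v-K[1,2];r=np.hypot(x,y)+1e-9;th=r/K[0,0]
t=np.tan(np.minimum(th,1.4))*d
P=np.stack([x/r*t,-y/r*t,-d,np.ones_like(d)],-1)@np.linalg.inv(c["world_to_cam"]).T
b=(d>0)&(th<1.2)&(abs(P[...,0]-.591)<.07)&(abs(P[...,1]+.138)<.05)&(abs(P[...,2]-.203)<.008)
q=P[b];print(b.sum(),np.median(q[:,2]),cv2.minAreaRect((q[:,:2]*1000).astype(np.float32)))
E
```

```text
[ 0.59500782 -0.13418062  0.32672551] [-0.00372876  0.99672724  0.08073017  0.00188173] [ 0.38239453  0.3134698  -0.29666124  1.55533669  0.08575791  1.28427833
 -1.33383284]
297.3186396354542 [254.57903737 194.48629915]
4230 0.20370726624610555 ((589.1124267578125, -134.86489868164062), (90.02366638183594, 44.313079833984375), 7.691854953765869)
```

View pics/w0.png

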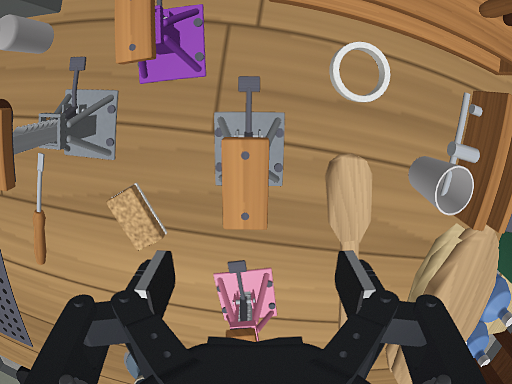

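The wrist view shows the low head centred at (245,185), aligned with the open fingers. Next I correct y and descend part way.

Request:
move_arm:
  rows:
    - [[0,0,0.16,-0.4,0,0,0],[0,0,0,-0.5,0,0,0],[0,0,0,-0.4,0,0,0],[0,0,0,-0.1,0,0,0],[0,0,0,0,0,0,0]]

```text
t: 2.02
tool_pos: [0.5899, -0.1375, 0.2434]
eef_rot: [-0.0, 0.997, 0.075, -0.0]
force: [1.2, -0.8, 0.3]
grip_width: 0.0856
finger_force: 0.0
```

Request:
move_arm:
  rows:
    - [[0,0,0,-0.5,0,0,0],[0,0,0,-0.5,0,0,0],[0,0,0,-0.22,0,0,0],[0,0,0,0,0,0,0],[1,0,0,0,0,0,0]]
  force: 80

```text
t: 2.65
tool_pos: [0.591, -0.1374, 0.1717]
eef_rot: [0.0, 0.997, 0.075, 0.001]
force: [0.1, 1.3, -0.8]
grip_width: 0.0699
finger_force: 0.0
```

Request:
move_arm:
  rows:
    - [[1,0,0,0,0,0,0],[1,0,0,0,0,0,0],[1,0,0,0,0,0,0],[1,0,0,0,0,0,0],[1,0,0,0,0,0,0]]

```text
t: 3.28
tool_pos: [0.5904, -0.136, 0.1718]
eef_rot: [-0.001, 0.997, 0.074, 0.001]
force: [-1.5, 2.4, 5.5]
grip_width: 0.0427
finger_force: 81.1
```

Request:
move_arm:
  rows:
    - [[1,0,0,0.13,0,0,0],[1,0,0,0.14,0,0,0],[1,0,0,0.14,0,0,0],[1,0,0,0.13,0,0,0],[1,0,0,0.13,0,0,0]]

```text
t: 3.9
tool_pos: [0.5903, -0.1359, 0.2089]
eef_rot: [-0.001, 0.997, 0.075, 0.0]
force: [6.2, 2.6, -13.7]
grip_width: 0.0423
finger_force: 88.0
```

Request:
move_arm:
  rows:
    - [[1,0,0,0,0,0,0],[1,0,0,0,0,0,0],[1,0,0,0,0,0,0],[1,0,0,0,0,0,0],[1,0,0,0,0,0,0]]

```text
t: 4.53
tool_pos: [0.5903, -0.136, 0.2099]
eef_rot: [-0.001, 0.997, 0.075, 0.0]
force: [3.7, 4.7, -7.2]
grip_width: 0.0429
finger_force: 88.8
```

```bash
cat > hd.py <<'E'
from h import *
for n in("side","top"):
    P=cloud(cap(n))
    for s,x,y in(("low",.590,-.137),("set",.603,.1457)):
        dx=(P[...,0]-x)*.99+(P[...,1]-y)*.14*(s=="low");dy=P[...,1]-y-(P[...,0]-x)*.14*(s=="low")
        b=(abs(dx)<.042)&(abs(dx)>.0)&(abs(dy)<.015)&(P[...,2]>.18)&(P[...,2]<.30)
        z=P[b][:,2]; far=P[b&(abs(dx)>.025)][:,2]
        print(n,s,b.sum(),np.median(z).round(4),len(far),np.percentile(far,[10,50,90]).round(4) if len(far) else '')
o=env.observe();print(o['t'],o['tool_pos'],o['force'])
E
python3 hd.py
```

```text
side low 132 0.2398 25 [0.2393 0.2408 0.2421]
side set 214 0.2353 73 [0.2342 0.2358 0.2372]
top low 0 nan 0 
top set 258 0.2364 99 [0.2318 0.2362 0.2403]
4.625 [ 0.59031563 -0.13598858  0.20992625] [ 4.01366881  4.37669581 -7.4973695 ]
  return _methods._mean(a, axis=axis, dtype=dtype,
  ret = ret.dtype.type(ret / rcount)
```

The low head is about 5 mm above the set head, past the wanted notch. I lower it and open.

Request:
move_arm:
  rows:
    - [[1,0,0,-0.03,0,0,0],[1,0,0,-0.03,0,0,0],[1,0,0,-0.03,0,0,0],[1,0,0,0,0,0,0],[1,0,0,0,0,0,0]]

```text
t: 5.25
tool_pos: [0.5903, -0.136, 0.2051]
eef_rot: [-0.001, 0.997, 0.075, 0.001]
force: [3.1, 4.6, -3.5]
grip_width: 0.043
finger_force: 89.4
```

Request:
move_arm:
  rows:
    - [[0,0,0,0,0,0,0],[0,0,0,0,0,0,0],[0,0,0,0,0,0,0],[0,0,0,0,0,0,0],[0,0,0,0,0,0,0]]

```text
t: 5.88
tool_pos: [0.5899, -0.1374, 0.205]
eef_rot: [0.0, 0.997, 0.075, 0.0]
force: [-0.6, -0.0, 0.2]
grip_width: 0.0856
finger_force: 0.0
```

Request:
move_arm:
  rows:
    - [[0,0,0,0.3,0,0,0],[0,0,0,0.6,0,0,0],[0,0,0,0.8,0,0,0],[0,-0.3,-0.6,0.3,0,0,0.2],[0,-0.4,-0.8,0,0,0,0.2]]

```text
t: 6.5
tool_pos: [0.5494, -0.2208, 0.3289]
eef_rot: [0.001, 0.995, 0.098, 0.003]
force: [0.5, -0.3, 0.7]
grip_width: 0.0855
finger_force: 0.0
```

```bash
python3 -W ignore hd.py
```

```text
side low 162 0.2351 50 [0.2335 0.2356 0.2373]
side set 217 0.2354 75 [0.2336 0.2357 0.2376]
top low 242 0.2361 95 [0.2328 0.2367 0.2396]
top set 258 0.236 98 [0.2319 0.2363 0.24  ]
6.6 [ 0.54498324 -0.22885479  0.32685636] [-1.16503464  0.01186025 -0.2082777 ]
```

Both heads are now level at 0.236. Now the paddle grasp, aiming for (0.445,-0.343) at yaw 15.8°.

Request:
move_arm:
  rows:
    - [[0,-0.43,-0.5,-0.3,0,0,0.2],[0,-0.43,-0.5,-0.7,0,0,0.2],[0,-0.43,-0.5,-0.7,0,0,0.2],[0,-0.42,-0.52,-0.7,0,0,0.2],[0,0,0,-0.6,0,0,0]]

```text
t: 7.22
tool_pos: [0.4428, -0.346, 0.1445]
eef_rot: [0.001, 0.991, 0.134, -0.0]
force: [1.0, 0.5, 0.0]
grip_width: 0.0851
finger_force: 0.0
```

Request:
move_arm:
  rows:
    - [[0,0,0,-0.4,0,0,0],[0,0,0,0,0,0,0],[0,0,0,0,0,0,0],[0,0,0,0,0,0,0],[0,0,0,0,0,0,0]]

```text
t: 7.85
tool_pos: [0.4458, -0.3428, 0.122]
eef_rot: [0.001, 0.991, 0.137, 0.001]
force: [0.3, 0.2, -0.4]
grip_width: 0.0855
finger_force: 0.0
```

```bash
python3 - <<'E'
from h import *
c=cap("wrist"); cv2.imwrite('pics/w1.png',c["pixels"][...,::-1])
o=env.observe();print(o['tool_pos'],o['eef_rot'],o['q'])
K=c["intrinsics"];d=c["range_z"]
v,u=np.mgrid[:384,:512];x=u-K[0,2];y=v-K[1,2];r=np.hypot(x,y)+1e-9;th=r/K[0,0]
t=np.tan(np.minimum(th,1.4))*d
P=np.stack([x/r*t,-y/r*t,-d,np.ones_like(d)],-1)@np.linalg.inv(c["world_to_cam"]).T
a=np.array([.962,.2728]);D=P[...,:2]-[.4666,-.3366];s=D@a;l=D@[-a[1],a[0]]
for lo,hi in((-.06,-.04),(-.04,-.02),(-.02,-.01),(.04,.06),(.07,.1)):
    b=(d>0)&(s>lo)&(s<hi)&(abs(l)<.06)&(abs(P[...,2]-.022)<.007)
    if b.sum():print(lo,b.sum(),l[b].min().round(4),l[b].max().round(4),np.median(P[b][:,2]).round(4))
E
```

```text
[ 0.44567426 -0.3426889   0.12173535] [5.37068145e-04 9.90551019e-01 1.37142761e-01 5.03200440e-04] [ 0.72984394  0.41596147 -0.1908662   1.90707535  0.10464849  0.82655723
 -0.81165318]
-0.06 722 -0.0125 0.0194 0.0229
-0.04 763 -0.0122 0.019 0.0228
-0.02 403 -0.0128 0.0199 0.0229
0.04 2190 -0.0334 0.04 0.023
0.07 3355 -0.0345 0.041 0.023
```

View pics/w1.png

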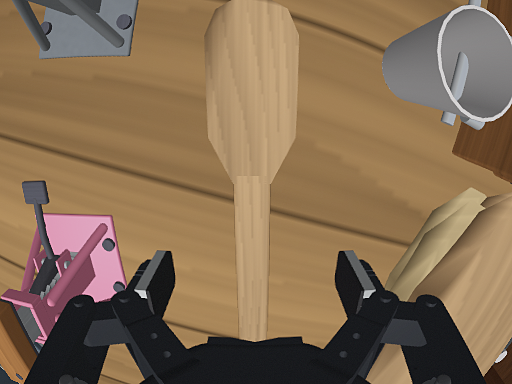

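The wrist view shows the shaft at column ~252, centred between the pads (172 and 340), with the blade ahead and nothing under the fingers. I descend and grip.

Request:
move_arm:
  rows:
    - [[0,-0.03,0.02,-0.5,0,0,0],[0,0,0,-0.6,0,0,0],[0,0,0,-0.5,0,0,0],[0,0,0,-0.3,0,0,0],[0,0,0,-0.08,0,0,0]]
  force: 50

```text
t: 8.52
tool_pos: [0.4433, -0.3411, 0.0014]
eef_rot: [-0.0, 0.991, 0.137, -0.0]
force: [0.2, 0.3, -0.0]
grip_width: 0.0853
finger_force: 0.0
```

Request:
move_arm:
  rows:
    - [[0,0,0,0,0,0,0],[1,0,0,0,0,0,0],[1,0,0,0,0,0,0],[1,0,0,0,0,0,0],[1,0,0,0,0,0,0]]

```text
t: 9.15
tool_pos: [0.4439, -0.3416, 0.0028]
eef_rot: [0.0, 0.991, 0.137, 0.0]
force: [-1.7, -0.1, 4.4]
grip_width: 0.0313
finger_force: 52.5
```

Request:
move_arm:
  rows:
    - [[1,0,0,0,0,0,0],[1,0,0,0,0,0,0],[1,0,0,0,0,0,0],[1,0,0,0,0,0,0],[1,0,0,0,0,0,0]]

```text
t: 9.78
tool_pos: [0.4439, -0.3416, 0.0028]
eef_rot: [0.0, 0.991, 0.137, 0.0]
force: [-2.2, -0.3, 6.4]
grip_width: 0.0309
finger_force: 52.7
```

Request:
move_arm:
  rows:
    - [[1,0,0,0.15,0,0,0],[1,0,0,0.3,0,0,0],[1,0,0,0.45,0,0,0],[1,0,0,0.6,0,0,0],[1,0,0,0.7,0,0,0]]

```text
t: 10.4
tool_pos: [0.4428, -0.3409, 0.1356]
eef_rot: [-0.0, 0.991, 0.137, -0.0]
force: [0.5, -1.4, -3.8]
grip_width: 0.031
finger_force: 51.5
```

Request:
move_arm:
  rows:
    - [[1,0,0,0.7,0,0,0],[1,0,0,0.7,0,0,0],[1,0,0,0.7,0,0,0],[1,0,0,0.7,0,0,0],[1,0,0,0.5,0,0,0]]

```text
t: 11.02
tool_pos: [0.4432, -0.341, 0.3351]
eef_rot: [0.001, 0.991, 0.137, 0.001]
force: [-0.3, -0.5, -3.0]
grip_width: 0.0308
finger_force: 51.7
```

Request:
move_arm:
  rows:
    - [[1,0.05,0.1,0,0,0,0.3],[1,0.1,0.2,0,0,0,0.6],[1,0.17,0.4,0,0,0,0.8],[1,0.17,0.4,0,0,0,0.8],[1,0.17,0.4,0,0,0,0.8]]

```text
t: 11.65
tool_pos: [0.4839, -0.2485, 0.3317]
eef_rot: [-0.0, 0.951, 0.309, -0.0]
force: [1.1, 0.3, -3.8]
grip_width: 0.0306
finger_force: 51.5
```

Request:
move_arm:
  rows:
    - [[1,0.2,0.5,0,0,0,0.9],[1,0.2,0.5,0,0,0,0.9],[1,0.2,0.5,0,0,0,0.9],[1,0.2,0.5,0,0,0,0.9],[1,0.2,0.5,0,0,0,0.9]]

```text
t: 12.28
tool_pos: [0.5439, -0.0992, 0.3321]
eef_rot: [0.0, 0.853, 0.522, 0.0]
force: [0.4, 0.0, -2.8]
grip_width: 0.0313
finger_force: 51.5
```

Request:
move_arm:
  rows:
    - [[1,0.2,0.5,0,0,0,0.9],[1,0.2,0.5,0,0,0,0.9],[1,0.2,0.5,0,0,0,0.9],[1,0.2,0.3,0,0,0,0.7],[1,0.1,0.2,0,0,0,0.5]]

```text
t: 12.9
tool_pos: [0.5979, 0.0197, 0.3319]
eef_rot: [-0.0, 0.73, 0.683, -0.0]
force: [0.3, -0.2, -3.4]
grip_width: 0.031
finger_force: 51.6
```

Request:
move_arm:
  rows:
    - [[1,0,0.1,0,0,0,0.3],[1,0,0,0,0,0,0],[1,0,0,0,0,0,0],[1,0,0,0,0,0,0],[1,0,0,0,0,0,0]]

```text
t: 13.52
tool_pos: [0.597, 0.0242, 0.3322]
eef_rot: [0.0, 0.721, 0.693, -0.0]
force: [0.1, -0.4, -3.4]
grip_width: 0.0312
finger_force: 51.6
```

```bash
cat > pd.py <<'E'
import sys
from h import *
zr=float(sys.argv[1])
for n in("top","side"):
    c=cap(n);P=cloud(c);cv2.imwrite(f'pics/{n}_{sys.argv[2]}.png',cv2.resize(c["pixels"][...,::-1],(800,600)))
    b=(abs(P[...,2]-zr)<.02)&(abs(P[...,0]-.6)<.12)&(P[...,1]>-.22)&(P[...,1]<.26)
    for lo,hi in((-.2,-.14),(-.14,-.06),(.06,.12),(.12,.2)):
        k=b&(P[...,1]>lo)&(P[...,1]<hi);q=P[k]
        if len(q):print(n,lo,len(q),"xmid",((q[:,0].min()+q[:,0].max())/2).round(4),"w",np.ptp(q[:,0]).round(3),"z",np.median(q[:,2]).round(4))
    q=P[b];print(' y',q[:,1].min().round(4),q[:,1].max().round(4))
    if n=="top":
        print(cv2.minAreaRect((q[:,:2]*1000).astype(np.float32)))
o=env.observe();print(o['t'],o['tool_pos'],o['eef_rot'],o['force'])
E
python3 pd.py .345 a
```

```text
top -0.2 196 xmid 0.5913 w 0.033 z 0.3518
top -0.14 312 xmid 0.5935 w 0.034 z 0.3518
top 0.06 430 xmid 0.6017 w 0.075 z 0.3515
top 0.12 569 xmid 0.6021 w 0.075 z 0.3513
 y -0.189 0.1909
((600.9130859375, 0.86444091796875), (380.1348876953125, 75.29383850097656), 89.49691009521484)
side -0.2 116 xmid 0.5881 w 0.034 z 0.3502
side -0.14 223 xmid 0.5896 w 0.035 z 0.3499
side 0.06 382 xmid 0.6002 w 0.081 z 0.3507
side 0.12 592 xmid 0.6006 w 0.078 z 0.3502
 y -0.188 0.196
13.625 [0.59705887 0.02448778 0.33218687] [8.59621701e-05 7.20901148e-01 6.93037897e-01 2.30780905e-05] [ 0.54839066  0.62700086 -2.60843889]
```

The blank is held level with its ends at y = -0.19 and +0.19, about 25 to 30 mm past both heads. I lower it and go slowly at the end.

Request:
move_arm:
  rows:
    - [[1,0,0,-0.3,0,0,0],[1,0,0,-0.4,0,0,0],[1,0,0,-0.4,0,0,0],[1,0,0,-0.25,0,0,0],[1,0,0,-0.1,0,0,0]]

```text
t: 14.25
tool_pos: [0.5966, 0.0246, 0.2437]
eef_rot: [-0.001, 0.721, 0.693, -0.001]
force: [-0.3, 0.5, -4.0]
grip_width: 0.0309
finger_force: 51.5
```

Request:
move_arm:
  rows:
    - [[1,0,0,0,0,0,0],[1,0,0,-0.03,0,0,0],[1,0,0,-0.03,0,0,0],[1,0,0,0,0,0,0],[1,0,0,0,0,0,0]]

```text
t: 14.88
tool_pos: [0.5972, 0.0247, 0.2417]
eef_rot: [0.0, 0.721, 0.693, 0.0]
force: [-0.6, -0.4, -2.6]
grip_width: 0.0314
finger_force: 51.5
```

Request:
move_arm:
  rows:
    - [[1,0,0,-0.02,0,0,0],[1,0,0,-0.02,0,0,0],[1,0,0,0,0,0,0],[1,0,0,0,0,0,0],[1,0,0,0,0,0,0]]

```text
t: 15.5
tool_pos: [0.5971, 0.0247, 0.2392]
eef_rot: [0.0, 0.721, 0.693, 0.0]
force: [0.8, -0.5, -3.0]
grip_width: 0.0309
finger_force: 51.6
```

Request:
move_arm:
  rows:
    - [[1,0,0,-0.02,0,0,0],[1,0,0,0,0,0,0],[1,0,0,0,0,0,0],[1,0,0,0,0,0,0],[1,0,0,0,0,0,0]]

```text
t: 16.12
tool_pos: [0.5972, 0.0247, 0.2385]
eef_rot: [0.0, 0.721, 0.693, 0.0]
force: [-2.7, -0.9, 4.2]
grip_width: 0.0311
finger_force: 52.4
```

Contact shows in the force (-3 to +4 N). I release gently and rise straight up.

Request:
move_arm:
  rows:
    - [[0.5,0,0,0,0,0,0],[0,0,0,0,0,0,0],[0,0,0,0,0,0,0],[0,0,0,0,0,0,0],[0,0,0,0,0,0,0]]

```text
t: 16.75
tool_pos: [0.5971, 0.0247, 0.2379]
eef_rot: [-0.0, 0.721, 0.693, 0.0]
force: [-0.5, -0.7, -1.2]
grip_width: 0.0851
finger_force: 0.0
```

Request:
move_arm:
  rows:
    - [[0,0,0,0.1,0,0,0],[0,0,0,0.3,0,0,0],[0,0,0,0.6,0,0,0],[0,0,0,0.7,0,0,0],[0,0,0,0.7,0,0,0]]

```text
t: 17.38
tool_pos: [0.5971, 0.0249, 0.3849]
eef_rot: [0.001, 0.721, 0.693, 0.001]
force: [1.5, -0.7, 0.3]
grip_width: 0.0852
finger_force: 0.0
```

Request:
move_arm:
  rows:
    - [[0,-0.4,0,0.3,0,0,0],[0,-0.6,0,0,0,0,0],[0,-0.6,0,0,0,0,0],[0,0,0,0,0,0,0],[0,0,0,0,0,0,0]]

```text
t: 18.0
tool_pos: [0.5017, 0.0247, 0.4011]
eef_rot: [0.001, 0.721, 0.693, 0.001]
force: [0.2, -0.9, -0.1]
grip_width: 0.085
finger_force: 0.0
```

```bash
python3 pd.py .258 b
```

```text
top -0.2 206 xmid 0.5924 w 0.089 z 0.257
top -0.14 308 xmid 0.5905 w 0.086 z 0.2573
top 0.06 305 xmid 0.6011 w 0.073 z 0.2576
top 0.12 533 xmid 0.6028 w 0.087 z 0.2577
 y -0.1898 0.1927
((596.4892578125, 1.3237152099609375), (382.83843994140625, 90.1712875366211), 88.22091674804688)
side -0.2 104 xmid 0.5879 w 0.033 z 0.257
side -0.14 200 xmid 0.5743 w 0.068 z 0.2564
side 0.06 345 xmid 0.6003 w 0.079 z 0.2573
side 0.12 525 xmid 0.6004 w 0.078 z 0.2571
 y -0.186 0.197
18.1 [0.5019461  0.02462301 0.40022739] [1.47242322e-05 7.20830582e-01 6.93111148e-01 4.56462577e-04] [ 0.42002287 -1.00073097  0.0442025 ]
```

View pics/side_b.png

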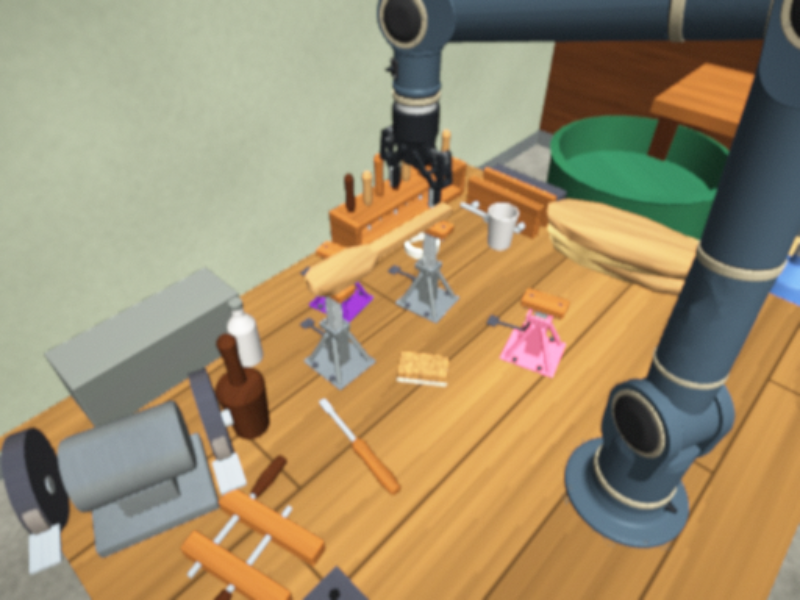

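The blank lies level across both grey heads (from (330,275) to (440,215)), with its top at 0.257 at both ends. The other things are where they were and the gripper is clear.

```bash
python3 -c "
from rig import env
print(env.close_job())"
```

```text
the job is handed in; nothing more can be done
None
```

I raised the low stand three notches to 0.077, level with the set stand. The paddle blank now lies level across both heads, released, with nothing else seen to have moved, and I handed the job in at about 18 s.

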